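Take the left-hand cap nut off an evaporator fan

ROBOT

A 6-joint arm with a two-finger parallel gripper is mounted at the origin on the work surface. World frame = base frame: x ahead of the robot, y to its left, z up, the work surface at z = 0. Lengths are in m, angles in rad, forces in N, time in s.
With the tool pointing down it reaches from about 0.4 to 0.825 m from the base axis. Payload 7 kg.
Tool frame: the origin (TCP) lies midway between the tips of the shut fingers; the grasp point (between the pads) lies arm.hold_point_z behind it (arm.hold_point_z is the distance from the TCP to the grasp point, in m); z points along the fingers, y is the line along which they close (so a half turn about z gives the same grasp; the last joint's range is limited). The gripper opens to 88 mm and grips with 3 to 60 N. Pads are 19 mm wide; open, the fingers measure 130 mm over their backs; the gripper's body (78 mm by 193 mm) begins 47 mm behind the grasp point.
Start: joints at [-0.976, 0.359, 0.012, 0, -1.224, -0.288], TCP at [0.204, -0.643, 0.227] pointing down, gripper open.
Joint ranges: [-3.07, 3.07], [-1.43, 2.12], [-1.02, 1.25], [-3.03, 1.67], [-3.05, -0], [-3.03, 3.03]. Speed limits (rad/s): [2.39, 2.39, 3.01, 3.14, 3.14, 3.14].

INTERFACE

Orientations are given as [roll, pitch, yaw] about the fixed x, y, z axes, in that order (R = Rz(yaw) Ry(pitch) Rx(roll)).
In Python, from station import arm gives the robot as it stands.
- The arm moves only by the shell command python3 -m crank 'ROWS' [OPENING] [FORCE]. ROWS is JSON, a list that holds one entry, the list of rows, each a list of 4 numbers: the shift along the tool's x, y, z in units of 25 mm (1.0 is 25 mm), then the turn about the tool's z in units of 5 degrees (1.0 is 5 degrees). A call has 1 to 12 rows; each row is the pose to reach, as a shift and turn from the pose commanded when the call began, along the tool's axes at that moment; what a row does not reach only later rows make up. A row lasts 1/8 s, in which the tool goes at most 62.5 mm and 10.7 degrees, less where a joint would pass 70% of its speed; a pose out of reach is approached as far as the arm can. A call with a gripper value outside its range is refused whole. OPENING is the closure, from 0 (fully open) to 1 (shut), set as the call begins (- or left out, the last holds). The fingers move at their own pace and stop on an object; FORCE is the grip in N (left out, the last holds). Time passes only in rows, so rows that repeat a pose let the fingers close. It gives the time, the measured TCP pose, the force, the opening and the grip force at its end, in the units of the state.
- arm.get_state(): the state, without advancing time (a new reading comes with each control period).
- arm.grab_frame(name): name is "side" or "top" or "wrist"; returns (picture, depth): 420x560x3 uint8, red, green, blue; 420x560 float32, m along the optical axis (not along the pixel's ray), 0 where there is no reading.
- arm.get_calibration(name): a dict with "mtx" (3x3 intrinsics, pixels), "R" (3x3) and "t" (3): a world point X has camera coordinates R X + t; the wrist camera has in their place "mount" (4x4, takes a point from camera to tool coordinates, whose origin is the TCP and whose axes are the flange's). Camera axes: x right, y down, z forward; pixel columns grow to the right and rows downward; lengths in m; the calibration is good to about 2 mm. The wrist camera is an equidistant fisheye: a pixel r from the principal point sees the ray r / f radians off the axis. A picture is of the moment at which its call begins: read the wrist's pose just before it. get_calibration takes no time and is no camera call.
- arm.job_done(): hands the job in; it is judged then, once.
Trained networks look in the newest picture that a camera, given by its name, has taken for a name from the list of things; names that differ only in an ending like _2 or _b are one class to them, and where a whole thing is asked for, a point or a joint stands for the part that bears it (a point fixed in the world has none). Each returns a list of dicts, best first, with "score" (0 to 1); they miss things now and then, are a little off and sometimes report something else, mostly with a low value. They report only what shows in the picture. A call takes as long as a camera call. They do not tell look-alikes from the thing itself.
- arm.recognise(thing, camera): "extent" ([left, top, width, height] in pixels, round what is visible of it).
- arm.trace(thing, camera): "mask" (420x560 bool, what is visible of it) and "extent" ([left, top, width, height] in pixels, round what is visible of it).
The state is a dict: "t": time; "q": joint angles; "qd": joint speeds; "joint_efforts": joint torques, N m; "eef_pos": TCP position; "ee_rot": TCP orientation; "force": force on the tool from outside, world axes, zero at the start; "moment": the same for the moment, N m; "width": finger opening in m; "gripper_force": force on a finger pad.
Only numpy, scipy, OpenCV 4.12 (cv2) and the standard library are available. Lean on these libraries where they do the work, as an engineer would, in place of code of your own. Each camera call takes 0.05 s, during which the arm holds its last target. There are 200 camera calls.

TASK

The cold store's evaporator fan is on the bench for service: unscrew the red cap nut that holds its blades and set the nut upright, open side down, on the floor of the steel parts tray. The nut has a left-hand thread, so it loosens clockwise seen from above; feel that it is easing rather than tightening, never strain it against its thread or stop, lift it off only when it comes freely, lower it gently to the tray's floor before letting go, and leave everything else on the bench where it is.

Things in the scene. Friction and masses are not known exactly. Their poses are not given: they have to be found in the camera images.
- fan: Evaporator fan motor with a five-bladed grey fan, bolted down, shaft pointing up; dark motor 86 mm across on a 150 x 120 mm steel foot; blades reach out to 110 mm from the axis and up to 75 mm above the bench. It does not turn. Origin on the fan axis at bench level, z up along the shaft.
- hub (a point): Top of the fan hub on the fan axis, 66 mm above the bench, z up. Here the shaft end begins: 16 mm across, 21 mm tall, inside the nut, with two opposite cross lugs reaching 18 mm from the axis at an angle that cannot be seen. The nut must rise 20 mm from its seat to clear it.
- nut: Red round cap nut, loose, about 150 g: skirt 50 mm across, 24 mm tall, open below; on it a ribbed grip head 38 mm across, 24 to 48 mm above the underside. Origin at the centre of its underside, z up. It starts screwed on the shaft, pressed up by a spring washer, and takes 0.1 to 0.2 N m to turn. Over 30 N of contact force on the fan (0.25 N m at the stop, or a 15 N pull) spoils the thread.
- nut_grip (a point): Middle of the nut's grip head, 36 mm above its underside. LEFT-HAND thread: clockwise from above (negative about z) loosens, rising 2.2 mm per rad; counter-clockwise binds within 0.5 rad. It leaves the thread after about 0.9 to 2 rad clockwise (varies, unseen); then some 0.4 rad in which it lifts freely; then a hard stop. Until then it lifts only a few mm.
- tray: Steel parts tray, open, 170 x 140 mm, 30 mm tall, walls and floor 3 mm, fixed to the bench. Origin at the centre of its underside, x along the 170 mm side, z up.
- flatwasher: Bystander: brass washer 30 mm across, lying in a corner of the tray. Origin: centre of its underside.
- bolt: Bystander: dark bolt 30 mm tall with an 18 mm head, standing in the opposite corner of the tray. Origin: centre of its underside.
- screwdriver: Bystander: screwdriver lying on the bench beyond the work. Origin near its middle.
- spanner: Bystander: spanner lying on the bench beyond the work. Origin near its middle.
- can: Bystander: blue can 60 mm across, 120 mm tall. Origin: centre of its underside.
- carton: Bystander: cardboard carton 120 x 90 x 70 mm. Origin: centre of its underside.
- tub: Bystander: white open tub 90 mm across, 70 mm tall. Origin: centre of its underside.
Mind the look-alikes: they are no part of the job. Of the things like the nut, leave any that is black or green; of the rest the larger one is meant.

How it is judged:
By the outcome, as a careful person would: the job done as asked, in the order asked, and still so for the second after the job is handed in, with the robot touching nothing.
It also fails if it takes over 69 s, if anything falls off the work surface, if the arm or the gripper's body presses on something with over 40 N, if the wrist force passes 120 N, or if a joint passes its speed limit or range.

## Working session

There is one attempt and no reset: what is moved stays moved. The work goes in short steps, Python scripts to look and compute and a shell command to move; the robot and the scene stay as the last step left them, time stands still between calls to the robot, and variables do not carry over. Pictures are saved under pics/ and viewed, at most 10 in all, crops included, and the job is handed in when it is done.

```bash
mkdir -p pics; python3 - <<'E'
from station import arm
import cv2,numpy as np
print(arm.get_state(), arm.hold_point_z)
ims=[]
for c in ("top","side"):
    p,d=arm.grab_frame(c); np.savez(f"{c}.npz",p=p,d=d)
    for n in ("nut","fan","tray"):
        print(c,n,[(r["extent"],round(r["score"],2)) for r in arm.recognise(n,c)])
    cv2.imwrite(f"pics/{c}0.png",p[:,:,::-1])
E
```

```text
{'t': 0.0, 'q': array([-9.75896708e-01,  3.59369333e-01,  1.10904680e-02, -3.55579874e-04,
       -1.22409099e+00, -2.88086017e-01]), 'qd': array([-0.00063699, -0.00049056, -0.00063717,  0.00043887, -0.00053404,
        0.00240139]), 'joint_efforts': array([ 2.39204292e-04, -5.82720137e+01,  2.93059820e+01,  6.99726328e+00,
        6.93379756e-03, -2.45358196e-04]), 'eef_pos': array([ 0.2036941 , -0.64303625,  0.22564681]), 'ee_rot': array([ 3.13998899e+00, -1.26614267e-04, -2.83490004e+00]), 'force': array([-0.49399084,  0.47593198, -0.3586042 ]), 'moment': array([ 0.00109908, -0.03842351,  0.05455316]), 'gripper_force': 0.0, 'width': 0.08760888193263607} 0.0188
top nut [([315.3, 188.3, 16.0, 22.5], 0.74), ([341.9, 146.8, 20.5, 15.5], 0.6), ([270.2, 216.7, 5.9, 8.3], 0.58), ([292.5, 255.1, 16.5, 12.2], 0.55), ([287.0, 167.5, 67.4, 60.8], 0.35)]
top fan [([287.9, 162.2, 66.2, 68.1], 0.7)]
top tray [([183.3, 191.6, 53.8, 59.3], 0.96)]
side nut [([338.5, 207.1, 18.4, 18.4], 0.72), ([267.2, 152.0, 22.1, 23.5], 0.68), ([283.5, 229.6, 15.5, 13.6], 0.55)]
side fan [([237.4, 150.1, 79.3, 61.6], 0.77), ([171.2, 180.1, 53.4, 35.1], 0.57)]
side tray [([226.3, 266.7, 101.1, 90.3], 0.95)]
```

```bash
python3 - <<'E'
import cv2
a=cv2.imread("pics/top0.png")[110:290,150:390]; b=cv2.imread("pics/side0.png")[120:380,150:400]
a=cv2.resize(a,(533,400),interpolation=2); b=cv2.resize(b,(500,520),interpolation=2)
cv2.imwrite("pics/top1.png",cv2.resize(a,(800,600),interpolation=2)); cv2.imwrite("pics/side1.png",b)
E
```

```text
(no output)
```

View pics/top1.png

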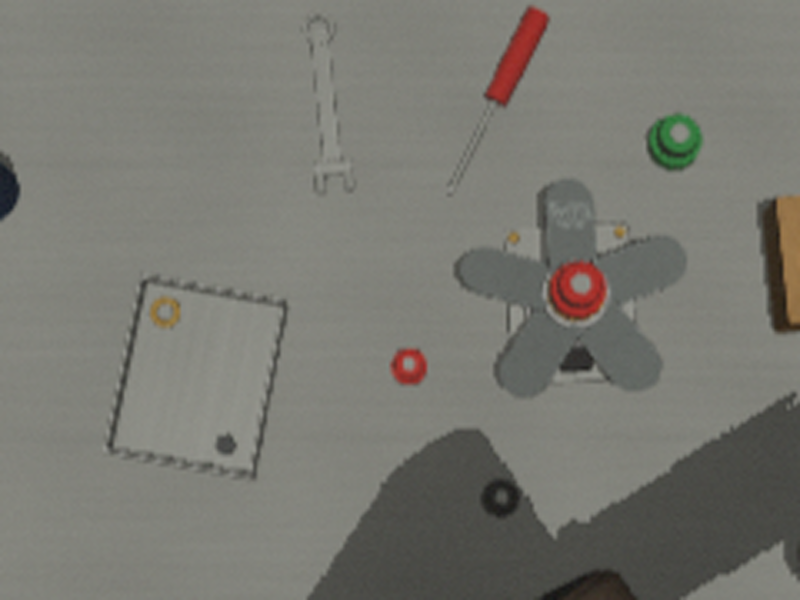

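View pics/side1.png

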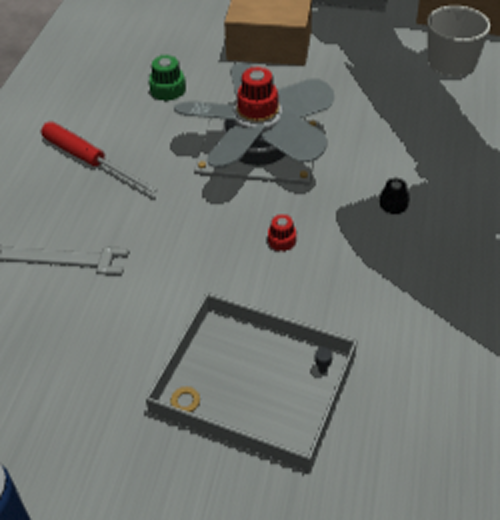

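The nut candidates, as (col,row) in the top crop, are large red on the fan hub (578,290), small red on the bench (408,366), green (675,140) and black (500,497). The large red one on the fan fits: it is neither green nor black, and it is the larger of the two reds. The tray spans (108–287, 278–476), with the washer at upper left (165,312) and the bolt at lower right (226,444).

```bash
cat > h.py <<'E'
import numpy as np,cv2
from station import arm
def world(cam,uv,z):
    "pixel rays of a fixed camera met with plane z"
    c=arm.get_calibration(cam); uv=np.atleast_2d(uv).astype(float)
    r=np.c_[uv,np.ones(len(uv))]@np.linalg.inv(c["mtx"]).T@c["R"]
    o=-c["R"].T@c["t"]; return o+r*((z-o[2])/r[:,2])[:,None]
def cloud(cam,mask,d):
    c=arm.get_calibration(cam); v,u=np.nonzero(mask&(d>0)); z=d[v,u]
    P=np.c_[u,v,np.ones(len(u))]@np.linalg.inv(c["mtx"]).T*z[:,None]
    return (P-c["t"])@c["R"]
def red(p):
    h=cv2.cvtColor(p,cv2.COLOR_RGB2HSV); return ((h[...,0]<8)|(h[...,0]>172))&(h[...,1]>120)&(h[...,2]>50)
E
python3 - <<'E'
from h import *
for cam,(x0,y0,x1,y1) in {"top":(310,182,338,212),"side":(262,148,294,182)}.items():
    f=np.load(cam+".npz"); m=np.zeros((420,560),bool); m[y0:y1,x0:x1]=1; m&=red(f["p"])
    P=cloud(cam,m,f["d"]); print(cam,m.sum(),P.min(0).round(4),P.max(0).round(4),np.median(P,0).round(4))
    v,u=np.nonzero(m); print(u.min(),u.max(),v.min(),v.max())
    T=P[P[:,2]>.105]; print("top part",len(T),T.min(0),T.max(0),T.mean(0))
for cam in("top","side"):
    p,d=arm.grab_frame(cam)
    for n in("tray","flatwasher","bolt"):
        r=arm.trace(n,cam)
        if not r: print(cam,n,None);continue
        m=r[0]["mask"]; P=cloud(cam,m,d)
        print(cam,n,r[0]["score"],np.median(P,0).round(4),P.min(0).round(4),P.max(0).round(4))
        if n=="tray":
            Q=P[P[:,2]>.02]if (P[:,2]>.02).sum()>20 else P
            b=cv2.minAreaRect(Q[:,:2].astype(np.float32)); print(b,cv2.boxPoints(b).round(3).tolist())
print("green",world("top",[150+675/3.333,110+140/3.333],.04),"small",world("top",[150+408/3.333,110+366/3.333],.02))
print({k:v for k,v in arm.get_calibration("wrist").items()})
E
```

```text
top 192 [ 0.5235 -0.1884  0.0538] [ 0.5818 -0.1398  0.1308] [ 0.5432 -0.1623  0.1141]
315 331 188 205
top part 108 [ 0.52844848 -0.18470886  0.10545742] [ 0.56835394 -0.14516456  0.13083665] [ 0.54667649 -0.16390572  0.11954949]
side 333 [ 0.5263 -0.1794  0.0722] [ 0.5753 -0.1372  0.1245] [ 0.5469 -0.1492  0.0963]
269 288 154 178
top part 110 [ 0.53295103 -0.17943468  0.10524623] [ 0.5685482  -0.14420239  0.12447444] [ 0.54961614 -0.15812406  0.11876925]
top tray 0.95 [0.4796 0.1907 0.0037] [ 0.383   0.1078 -0.014 ] [0.5739 0.2712 0.0422]
((0.47800561785697937, 0.19084271788597107), (0.14182358980178833, 0.17077897489070892), 79.689453125) [[0.38100001215934753, 0.13600000739097595], [0.5490000247955322, 0.10599999874830246], [0.574999988079071, 0.24500000476837158], [0.40700000524520874, 0.2759999930858612]]
top flatwasher 0.62 [0.5341 0.2167 0.0067] [0.5291 0.2124 0.0023] [0.5434 0.2297 0.0171]
top bolt None
side tray 0.7 [0.4807 0.1887 0.0032] [ 0.3861  0.1008 -0.0023] [0.5755 0.2744 0.033 ]
((0.48060864210128784, 0.1907551884651184), (0.14132840931415558, 0.17057332396507263), 79
[... 280 characters left out ...]
31 0.0092]
side bolt 0.67 [0.4146 0.1645 0.0307] [0.4069 0.1447 0.0015] [0.4259 0.1715 0.0349]
green [[ 0.69946087 -0.26482575  0.04      ]] small [[ 0.48693146 -0.01036173  0.02      ]]
{'mtx': array([[325.1922621 ,   0.        , 281.17388458],
       [  0.        , 325.1922621 , 207.62340029],
       [  0.        ,   0.        ,   1.        ]]), 'mount': array([[ 6.42470180e-04, -9.50181093e-01, -3.11697735e-01,
         8.36806159e-02],
       [ 9.99999779e-01,  6.63208069e-04,  3.94685907e-05,
         7.40881445e-04],
       [ 1.69218144e-04, -3.11697692e-01,  9.50181309e-01,
        -1.58022708e-01],
       [ 0.00000000e+00,  0.00000000e+00,  0.00000000e+00,
         1.00000000e+00]])}
```

```bash
python3 -m crank '[[[-1.5,1.1,0,-2],[-3.5,2.6,0,-4],[-5.5,4.1,0,-6],[-7.5,5.6,0,-8],[-9.5,7.1,0,-10],[-11.5,8.6,0,-12],[-13.5,10.1,0,-14],[-15.5,11.6,0,-16],[-17,12.7,0,-18],[-18,13.5,0,-20],[-18.7,14,0,-22],[-19,14.2,0,-24]]]' 0
python3 -m crank '[[[0,0,0,-1],[0,0,0,-2],[0,0,0,-2],[0,0,0,-2]]]'
python3 - <<'E'
from h import *
s=arm.get_state(); print(s["t"],s["q"],s["eef_pos"],s["ee_rot"])
p,d=arm.grab_frame("wrist"); cv2.imwrite("pics/w0.png",p[:,:,::-1])
print([(r["extent"],r["score"]) for r in arm.recognise("nut","wrist")])
E
```

```text
t: 2.3
eef_pos: [0.5502, -0.1604, 0.2266]
ee_rot: [-3.141, -0.0, -0.733]
force: [0.1, 0.3, -0.7]
width: 0.0877
gripper_force: 0.0
t: 2.8
eef_pos: [0.5494, -0.1616, 0.2266]
ee_rot: [-3.142, -0.0, -0.568]
force: [-0.3, 0.7, -0.2]
width: 0.0875
gripper_force: 0.0
2.8 [ 5.53724322e-02  1.91296428e-01 -2.18620107e-01 -3.59526266e-05
 -1.16076746e+00  9.47593575e-01] [ 0.54940293 -0.16162902  0.22661884] [-3.14150032e+00 -7.19714626e-05 -5.67844653e-01]
[([258.6, 161.9, 50.4, 61.1], 0.79), ([199.3, 263.6, 24.1, 27.2], 0.78), ([260.2, 0.0, 52.4, 37.7], 0.69), ([304.4, 321.2, 17.7, 3.8], 0.53), ([186.4, 97.0, 197.6, 183.9], 0.52)]
```

View pics/w0.png

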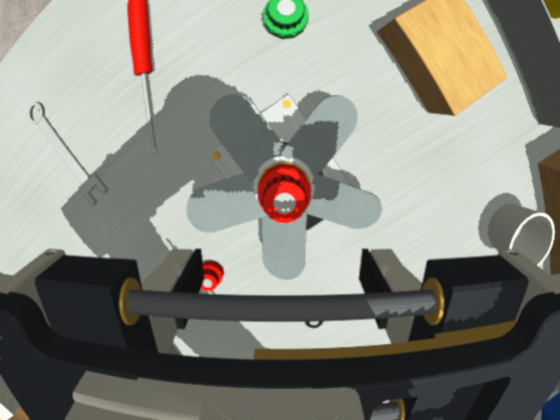

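The wrist view shows the large red nut on the fan hub at (284,192), with the small red one at (210,275) and the green at (286,15). The nut on the hub is the target. Next I measure it precisely.

```bash
cat >> h.py <<'E'
from scipy.spatial.transform import Rotation as Ro
def wcloud(s,mask,d):
    c=arm.get_calibration("wrist"); K=c["mtx"]; v,u=np.nonzero(mask&(d>0))
    x=(u-K[0,2])/K[0,0]; y=(v-K[1,2])/K[1,1]; r=np.hypot(x,y)+1e-9
    k=np.tan(r)/r; P=np.c_[x*k,y*k,np.ones(len(u))]*d[v,u][:,None]
    P=P@c["mount"][:3,:3].T+c["mount"][:3,3]
    return Ro.from_euler("xyz",s["ee_rot"]).apply(P)+s["eef_pos"],u,v
def nutfit(box,lo=.0,n=3):
    from scipy.optimize import least_squares
    s=arm.get_state(); A=[]
    for i in range(n):
        p,d=arm.grab_frame("wrist"); m=np.zeros((420,560),bool); x,y,w,h=box; m[y:y+h,x:x+w]=1
        A.append(wcloud(s,m&red(p),d)[0])
    return np.vstack(A),s,p
E
python3 - <<'E'
from h import *
P,s,p=nutfit((250,155,70,75))
h,e=np.histogram(P[:,2],np.arange(.06,.13,.002)); print(dict(zip(e.round(3),h)))
z=P[:,2]
from scipy.optimize import least_squares
def fit(Q,R):
    f=lambda c:np.hypot(Q[:,0]-c[0],Q[:,1]-c[1])-R
    return least_squares(f,[.549,-.161],loss="soft_l1",f_scale=.001).x
zt=np.percentile(z,97)
print("top",zt)
S=P[(z>.094)&(z<.108)]; print("head side",len(S),fit(S,.019))
S=P[(z>.068)&(z<.086)]; print("skirt side",len(S),fit(S,.025))
T=P[z>.11]; 
print("minEnclosing head",cv2.minEnclosingCircle(T[:,:2].astype(np.float32)))
E
```

```text
{np.float64(0.06): np.int64(0), np.float64(0.062): np.int64(0), np.float64(0.064): np.int64(2), np.float64(0.066): np.int64(4), np.float64(0.068): np.int64(0), np.float64(0.07): np.int64(0), np.float64(0.072): np.int64(0), np.float64(0.074): np.int64(0), np.float64(0.076): np.int64(0), np.float64(0.078): np.int64(3), np.float64(0.08): np.int64(24), np.float64(0.082): np.int64(31), np.float64(0.084): np.int64(50), np.float64(0.086): np.int64(42), np.float64(0.088): np.int64(55), np.float64(0.09): np.int64(129), np.float64(0.092): np.int64(98), np.float64(0.094): np.int64(217), np.float64(0.096): np.int64(1434), np.float64(0.098): np.int64(123), np.float64(0.1): np.int64(53), np.float64(0.102): np.int64(61), np.float64(0.104): np.int64(58), np.float64(0.106): np.int64(49), np.float64(0.108): np.int64(65), np.float64(0.11): np.int64(51), np.float64(0.112): np.int64(66), np.float64(0.114): np.int64(55), np.float64(0.116): np.int64(74), np.float64(0.118): np.int64(248), np.float64(0.12): np.int64(2543), np.float64(0.122): np.int64(568), np.float64(0.124): np.int64(1), np.float64(0.126): np.int64(0)}
top 0.12242007319725297
head side 1995 [ 0.55415364 -0.16604643]
skirt side 108 [ 0.55214753 -0.16488235]
minEnclosing head ((0.5517471432685852, -0.1646423190832138), 0.019659405574202538)
```

```bash
python3 -m crank '[[[0.07,0.03,1,0],[0.14,0.05,2,0],[0.14,0.05,3,0],[0.14,0.05,3.6,0],[0.14,0.05,3.6,0],[0.14,0.05,3.6,0]]]' 
python3 - <<'E'
from h import *
P,s,p=nutfit((220,180,130,130)); print(s["eef_pos"],s["ee_rot"])
cv2.imwrite("pics/w1.png",p[:,:,::-1])
z=P[:,2]; h,e=np.histogram(z,np.arange(.09,.13,.001)); print(list(zip(e.round(3).tolist(),h.tolist())))
zt=np.median(z[z>.116]); T=P[z>zt-.0015]
(c,r)=cv2.minEnclosingCircle(T[:,:2].astype(np.float32)); print("head",zt,c,r,T[:,:2].min(0),T[:,:2].max(0))
B=Ro.from_euler("xyz",s["ee_rot"]).inv().apply(np.r_[c,zt]-s["eef_pos"]); print("in tool",B)
Q=Ro.from_euler("xyz",s["ee_rot"]).inv().apply(T-s["eef_pos"]); lo,hi=np.percentile(Q,1,0),np.percentile(Q,99,0); print(lo,hi,(lo+hi)/2)
E
```

```text
t: 3.8
eef_pos: [0.5524, -0.1646, 0.1375]
ee_rot: [-3.141, -0.001, -0.566]
force: [0.6, 0.1, 0.7]
width: 0.0876
gripper_force: 0.0
[ 0.55239679 -0.16461783  0.13750336] [-3.14114388e+00 -1.24206600e-03 -5.65655376e-01]
[(0.09, 119), (0.091, 209), (0.092, 172), (0.093, 69), (0.094, 95), (0.095, 394), (0.096, 1665), (0.097, 1062), (0.098, 134), (0.099, 78), (0.1, 78), (0.101, 79), (0.102, 77), (0.103, 66), (0.104, 80), (0.105, 78), (0.106, 69), (0.107, 69), (0.108, 74), (0.109, 76), (0.11, 91), (0.111, 77), (0.112, 73), (0.113, 91), (0.114, 74), (0.115, 82), (0.116, 85), (0.117, 102), (0.118, 149), (0.119, 306), (0.12, 1948), (0.121, 3235), (0.122, 681), (0.123, 14), (0.124, 0), (0.125, 0), (0.126, 0), (0.127, 0), (0.128, 0), (0.129, 0)]
head 0.1211763150900326 (0.5522233247756958, -0.165057972073555) 0.019207186996936798 [ 0.53340942 -0.18342714] [ 0.57110643 -0.14622367]
in tool [6.91735798e-05 4.71884365e-04 1.63269306e-02]
[-0.01737666 -0.01693528  0.01483343] [0.01735283 0.01762373 0.01768481] [-1.19117229e-05  3.44222971e-04  1.62591175e-02]
```

View pics/w1.png

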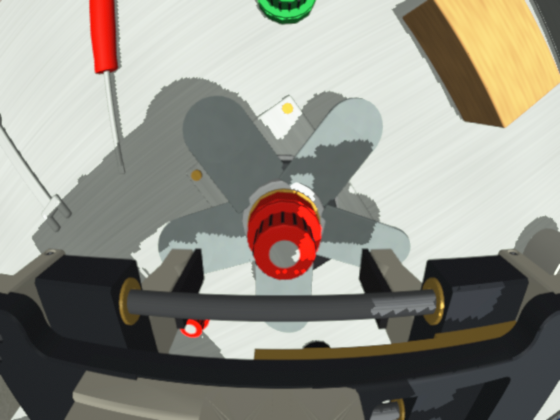

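The nut is centred between the fingers at (285,250), about 0.5–0.7 mm off toward tool +y. I'll descend, close lightly and read the forces.

```bash
python3 -m crank '[[[0,0.025,0.5,0],[0,0.025,1,0],[0,0.025,1.3,0],[0,0.025,1.5,0],[0,0.025,1.5,0],[0,0.025,1.5,0]]]' 0.5 3
python3 -m crank '[[[0,0,0,0],[0,0,0,0],[0,0,0,0],[0,0,0,0]]]' 1 3
python3 - <<'E'
from h import *
s=arm.get_state(); print(s["t"],s["eef_pos"],s["ee_rot"],s["force"],s["moment"],s["width"],s["gripper_force"])
E
```

```text
t: 4.7
eef_pos: [0.5516, -0.1651, 0.0993]
ee_rot: [-3.141, -0.0, -0.566]
force: [0.3, 0.4, 0.1]
width: 0.0441
gripper_force: 0.0
t: 5.2
eef_pos: [0.5514, -0.1653, 0.0993]
ee_rot: [3.141, -0.0, -0.566]
force: [-1.9, -2.1, 2.2]
width: 0.0374
gripper_force: 3.0
5.2 [ 0.55139117 -0.16528448  0.09932818] [ 3.14142662e+00 -3.00491796e-04 -5.65815936e-01] [-1.85524402 -2.08155645  2.21725568] [-0.87238589  0.59263925 -0.00635211] 0.03744130487780856 3.001841828227043
```

```bash
cat > st.py <<'E'
from h import *
s=arm.get_state(); R=Ro.from_euler("xyz",s["ee_rot"]).inv(); r=lambda a:np.round(a,3)
print("t",round(s["t"],2),"pos",s["eef_pos"].round(4),"yaw",r(s["ee_rot"][2]),"F_tool",r(R.apply(s["force"])),"M",r(s["moment"]),"q6",r(s["q"][5]),"w",r(s["width"]),"g",r(s["gripper_force"]))
E
python3 -m crank '[[[0,0.02,0,0],[0,0.02,0,0],[0,0.02,0,0]]]' 1 3 >/dev/null; python3 st.py
python3 -m crank '[[[0,0,0,0],[0,0,0,0]]]' 1 8 >/dev/null; python3 st.py
```

```text
t 5.58 pos [ 0.5514 -0.1654  0.0992] yaw -0.566 F_tool [-1.322  0.468 -3.346] M [-0.078  0.398  0.033] q6 0.957 w 0.038 g 3.001
t 5.83 pos [ 0.5513 -0.1654  0.0992] yaw -0.566 F_tool [-0.728 -0.137 -4.437] M [0.021 0.276 0.016] q6 0.957 w 0.038 g 8.001
```

```bash
python3 -m crank '[[[0,0,-0.01,0],[0,0,-0.01,0]]]' 1 18 >/dev/null; python3 st.py
python3 -m crank '[[[0,0,-0.004,0.5],[0,0,-0.008,1],[0,0,-0.012,1.5],[0,0,-0.016,2],[0,0,-0.016,2]]]' >/dev/null; python3 st.py
```

```text
t 6.08 pos [ 0.5513 -0.1654  0.0993] yaw -0.566 F_tool [-0.146  0.037 -3.213] M [ 0.106 -0.048  0.   ] q6 0.957 w 0.037 g 18.0
t 6.7 pos [ 0.5512 -0.1654  0.0997] yaw -0.74 F_tool [ 0.19  -1.386 -3.151] M [0.035 0.071 0.004] q6 0.783 w 0.038 g 18.001
```

```bash
python3 -m crank '[[[0,0,-0.006,0.8],[0,0,-0.012,1.6],[0,0,-0.018,2.4],[0,0,-0.024,3.2]]]' >/dev/null; python3 st.py
python3 -m crank '[[[0,0,-0.006,0.8],[0,0,-0.012,1.6],[0,0,-0.016,2]]]' >/dev/null; python3 st.py
python3 - <<'E'
from h import *
p,d=arm.grab_frame("wrist"); cv2.imwrite("pics/w2.png",cv2.resize(p[180:330,190:380,::-1],(760,600),interpolation=2))
E
```

```text
t 7.2 pos [ 0.5511 -0.1655  0.1002] yaw -1.021 F_tool [ 0.075 -0.018 -2.998] M [0.042 0.079 0.074] q6 0.502 w 0.038 g 17.999
t 7.58 pos [ 0.551  -0.1654  0.1006] yaw -1.195 F_tool [-0.174 -0.85  -3.118] M [0.038 0.108 0.008] q6 0.328 w 0.037 g 18.0
```

View pics/w2.png

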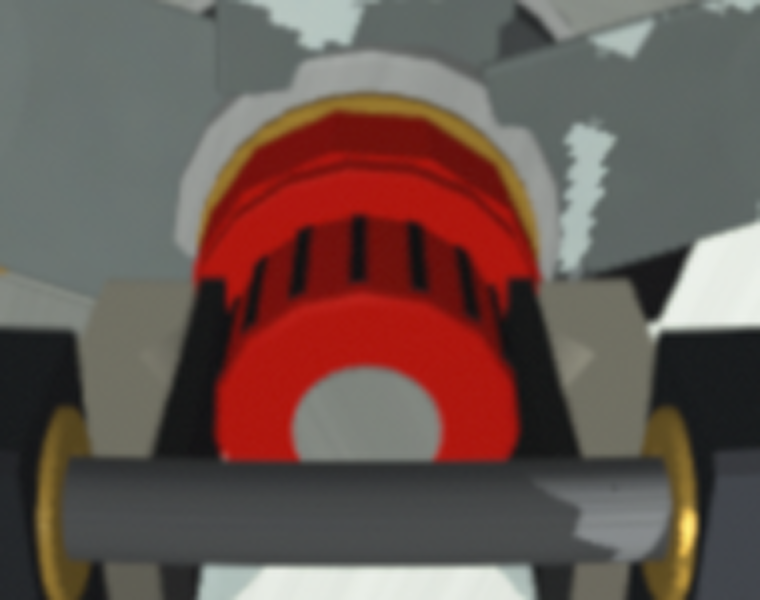

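The gripper holds the head squarely, with a rib centred at crop (358,245). If the nut turns with the gripper, the ribs will stay there, so I'll check that over the next step.

```bash
cat > rib.py <<'E'
from h import *
import os
p,d=arm.grab_frame("wrist"); g=cv2.GaussianBlur(p[232:256,245:325,0].astype(np.float32),(0,0),.7)
if os.path.exists("rib.npy"):
    r=np.load("rib.npy")[3:-3,8:-8]; m=cv2.matchTemplate(g,r,cv2.TM_CCOEFF_NORMED); _,v,_,l=cv2.minMaxLoc(m); print("rib corr",round(v,3),"shift px",l[0]-8,l[1]-3)
else: np.save("rib.npy",g)
E
python3 rib.py
python3 -m crank '[[[0,0,-0.006,0.8],[0,0,-0.012,1.6],[0,0,-0.018,2.4],[0,0,-0.023,3]]]' >/dev/null; python3 st.py; python3 rib.py
```

```text
t 8.18 pos [ 0.551  -0.1654  0.1011] yaw -1.456 F_tool [ 0.1   -0.202 -1.738] M [0.104 0.038 0.106] q6 0.066 w 0.038 g 17.999
rib corr 0.999 shift px 0 0
```

```bash
python3 -m crank '[[[0,0,-0.006,0.8],[0,0,-0.012,1.6]]]' >/dev/null; python3 st.py
python3 -m crank '[[[0,0,-0.03,0],[0,0,-0.06,0],[0,0,-0.06,0]]]' >/dev/null; python3 st.py
```

```text
t 8.47 pos [ 0.551  -0.1654  0.1014] yaw -1.596 F_tool [-0.208 -0.88  -1.616] M [ 0.098 -0.012  0.034] q6 -0.073 w 0.037 g 17.998
t 8.85 pos [ 0.5508 -0.1653  0.1022] yaw -1.595 F_tool [ 0.682 -2.799  9.281] M [-3.10e-01 -1.24e+00  1.00e-03] q6 -0.072 w 0.038 g 17.999
```

```bash
python3 -m crank '[[[0,0,0.05,0],[0,0,0.05,0],[0,0,0.044,0.8],[0,0,0.038,1.6],[0,0,0.035,2]]]' >/dev/null; python3 st.py
python3 -m crank '[[[0,0,-0.03,0],[0,0,-0.03,0]]]' >/dev/null; python3 st.py; python3 rib.py
```

```text
t 9.47 pos [ 0.5509 -0.1655  0.1024] yaw -1.771 F_tool [ 0.634 -0.137  1.199] M [-0.051  0.096  0.014] q6 -0.249 w 0.038 g 17.999
t 9.72 pos [ 0.551  -0.1656  0.1031] yaw -1.769 F_tool [ 0.556 -0.204  2.462] M [-0.119  0.11  -0.034] q6 -0.247 w 0.038 g 17.999
rib corr 0.998 shift px 0 0
```

```bash
python3 -m crank '[[[0,0,-0.04,0],[0,0,-0.04,0]]]' >/dev/null; python3 st.py
```

```text
t 10.03 pos [ 0.5509 -0.1656  0.1039] yaw -1.77 F_tool [0.66  1.081 1.893] M [-0.379  0.156 -0.019] q6 -0.247 w 0.037 g 17.999
```

```bash
python3 -m crank '[[[0,0,0,0.5],[0,0,0,1],[0,0,0,1]]]' >/dev/null; python3 st.py
python3 -m crank '[[[0,0,-0.04,0],[0,0,-0.08,0],[0,0,-0.08,0]]]' >/dev/null; python3 st.py
```

```text
t 10.4 pos [ 0.5513 -0.1654  0.1041] yaw -1.857 F_tool [ 0.743 -0.     2.34 ] M [ 0.003  0.133 -0.05 ] q6 -0.334 w 0.038 g 17.999
t 10.78 pos [ 0.5512 -0.1654  0.1061] yaw -1.857 F_tool [0.09  0.04  2.028] M [-0.008  0.086  0.025] q6 -0.335 w 0.037 g 17.999
```

The nut rises freely, with about 2 N of pull, which is little more than its weight. I'll keep lifting in small steps.

```bash
python3 -m crank '[[[0,0,-0.04,0],[0,0,-0.08,0],[0,0,-0.12,0],[0,0,-0.12,0]]]' >/dev/null; python3 st.py
python3 -m crank '[[[0,0,-0.04,0],[0,0,-0.08,0],[0,0,-0.12,0],[0,0,-0.12,0]]]' >/dev/null; python3 st.py
```

```text
t 11.28 pos [ 0.5512 -0.1655  0.1091] yaw -1.857 F_tool [-0.411  0.45   2.06 ] M [-0.002  0.084 -0.03 ] q6 -0.335 w 0.038 g 17.999
t 11.78 pos [ 0.5512 -0.1655  0.1121] yaw -1.857 F_tool [-0.375 -0.226  1.757] M [ 0.036  0.038 -0.031] q6 -0.335 w 0.038 g 17.999
```

```bash
python3 -m crank '[[[0,0,-0.08,0],[0,0,-0.16,0],[0,0,-0.24,0],[0,0,-0.24,0]]]' >/dev/null; python3 st.py
```

```text
t 12.28 pos [ 0.5513 -0.1655  0.1182] yaw -1.857 F_tool [-0.45   0.059  1.871] M [0.048 0.103 0.034] q6 -0.335 w 0.038 g 17.999
```

```bash
python3 -m crank '[[[0,0,-0.5,0],[0,0,-1.2,0],[0,0,-2,0],[-0.4,0.2,-2.6,0.5],[-1.2,0.6,-3,1.5],[-2.4,1.3,-3,2.5],[-3.8,2,-3,3.5],[-5.2,2.7,-3,4.5],[-6.6,3.5,-3,5.5],[-8,4.2,-3,6.5],[-9.4,5,-3,7.5],[-10.6,5.6,-3,8.5]]]' >/dev/null; python3 st.py
python3 -m crank '[[[-1,0.7,0,0.5],[-1.7,1,0,1],[-2,1.1,0,1],[-2,1.1,0,1],[-2,1.1,0,1]]]' >/dev/null; python3 st.py
python3 - <<'E'
from h import *
c={}
for cam in("top","side"):
    p,d=arm.grab_frame(cam); c[cam]=cv2.resize(p[(130 if cam=="side" else 110):(370 if cam=="side" else 290),150:390,::-1],(400,400))
cv2.imwrite("pics/carry.png",np.hstack([c["top"],c["side"]]))
E
```

```text
t 13.78 pos [0.4915 0.1297 0.194 ] yaw -2.601 F_tool [ 0.338 -0.453  1.604] M [ 0.057 -0.045 -0.062] q6 -1.676 w 0.038 g 17.996
t 14.4 pos [0.52   0.177  0.1931] yaw -2.686 F_tool [-0.614 -0.018  1.721] M [ 0.007  0.029 -0.003] q6 -1.8 w 0.038 g 17.999
```

View pics/carry.png

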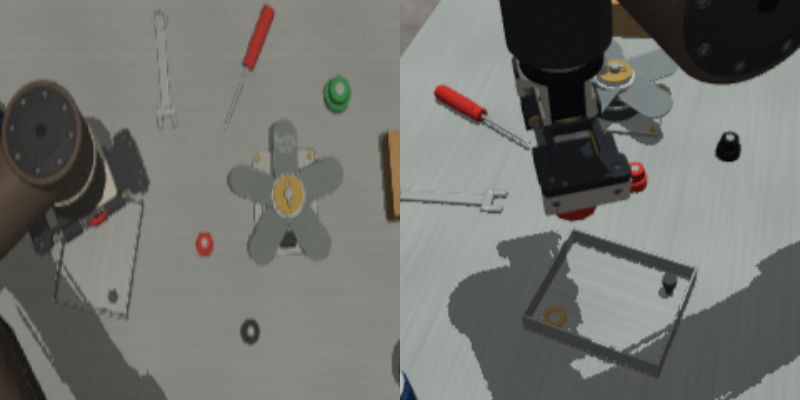

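Nut held and the fan shaft bare. Tray washer at (555,315) and bolt at (670,283) in the side half are undisturbed. My last call's shift used the rotated axes, so I overshot; I'll correct that and lower.

```bash
python3 -m crank '[[[0.5,0.5,0,0],[1,1,0.3,0],[1.2,1.2,1,0],[1.2,1.2,2,0],[1.2,1.2,3,0],[1.2,1.2,4,0],[1.2,1.2,5,0],[1.2,1.2,5.6,0],[1.2,1.2,6,0],[1.2,1.2,6.2,0],[1.2,1.2,6.2,0],[1.2,1.2,6.2,0]]]' >/dev/null; python3 st.py
python3 -m crank '[[[0,0,0.04,0],[0,0,0.08,0],[0,0,0.08,0]]]' >/dev/null; python3 st.py
```

```text
t 16.0 pos [0.4806 0.1917 0.0385] yaw -2.686 F_tool [-0.073  0.052  1.081] M [ 0.07  -0.011 -0.026] q6 -1.875 w 0.037 g 17.999
t 16.38 pos [0.4802 0.1914 0.036 ] yaw -2.686 F_tool [-0.505 -0.199  1.767] M [ 0.011  0.019 -0.036] q6 -1.875 w 0.038 g 17.999
```

```bash
python3 -m crank '[[[0,0,0.04,0],[0,0,0.08,0],[0,0,0.12,0],[0,0,0.16,0],[0,0,0.16,0]]]' >/dev/null; python3 st.py
python3 -m crank '[[[0,0,0.02,0],[0,0,0.04,0],[0,0,0.04,0]]]' >/dev/null; python3 st.py
```

```text
t 17.0 pos [0.4802 0.1914 0.0318] yaw -2.686 F_tool [-0.104  0.91   1.301] M [ 0.028  0.01  -0.007] q6 -1.875 w 0.037 g 17.999
t 17.38 pos [0.4802 0.1914 0.0309] yaw -2.687 F_tool [-0.242 -1.073  0.654] M [ 0.028 -0.019  0.032] q6 -1.875 w 0.038 g 17.999
```

```bash
python3 -m crank '[[[0,0,0.015,0],[0,0,0.03,0],[0,0,0.03,0]]]' >/dev/null; python3 st.py
python3 -m crank '[[[0,0,0.01,0],[0,0,0.02,0],[0,0,0.02,0]]]' >/dev/null; python3 st.py
```

```text
t 17.75 pos [0.4802 0.1914 0.0302] yaw -2.686 F_tool [0.159 0.291 1.142] M [0.026 0.028 0.019] q6 -1.875 w 0.038 g 17.999
t 18.12 pos [0.4802 0.1914 0.0297] yaw -2.686 F_tool [ 0.39  -0.131  1.589] M [ 0.045  0.04  -0.006] q6 -1.875 w 0.037 g 17.999
```

```bash
python3 -m crank '[[[0,0,0.01,0],[0,0,0.02,0],[0,0,0.02,0]]]' >/dev/null; python3 st.py
python3 -m crank '[[[0,0,0.01,0],[0,0,0.02,0],[0,0,0.02,0]]]' >/dev/null; python3 st.py
```

```text
t 18.5 pos [0.4803 0.1914 0.0293] yaw -2.686 F_tool [ 0.207 -0.403 -0.145] M [ 0.006  0.196 -0.024] q6 -1.875 w 0.038 g 17.999
t 18.88 pos [0.4803 0.1915 0.0292] yaw -2.686 F_tool [ 2.57  -0.109 -7.195] M [-0.174  1.122 -0.057] q6 -1.875 w 0.038 g 18.001
```

Touchdown came at TCP z 0.0293, as predicted. I'll ease off the load, then release.

```bash
python3 -m crank '[[[0,0,-0.012,0],[0,0,-0.015,0],[0,0,-0.015,0]]]' 1 6 >/dev/null; python3 st.py
python3 -m crank '[[[0,0,0,0],[0,0,0,0],[0,0,0,0],[0,0,0,0]]]' 0.36 6 >/dev/null; python3 st.py
python3 -m crank '[[[0,0,-0.3,0],[0,0,-0.8,0],[0,0,-1.6,0],[0,0,-2.6,0],[0,0,-3.6,0],[0,0,-4.6,0],[0,0,-5.6,0],[0,0,-6,0],[0,0,-6,0],[0,0,-6,0]]]' >/dev/null; python3 st.py
python3 - <<'E'
from h import *
s=arm.get_state(); p,d=arm.grab_frame("wrist"); q,_=arm.grab_frame("side")
m=red(p); m[:, :150]=0; m[:,420:]=0
P,_,_=wcloud(s,m,d); k=np.hypot(P[:,0]-.48,P[:,1]-.1914)<.04; P=P[k]; print(len(P),np.percentile(P[:,2],[2,50,98]),P.mean(0))
cv2.imwrite("pics/fin.png",np.hstack([cv2.resize(p,(400,300)),cv2.resize(q[200:380,170:410],(400,300),interpolation=2)])[:,:,::-1])
E
```

```text
t 19.25 pos [0.4803 0.1915 0.0292] yaw -2.686 F_tool [ 2.292  1.002 -4.033] M [0.064 0.856 0.024] q6 -1.875 w 0.038 g 6.0
t 19.75 pos [0.4802 0.1914 0.029 ] yaw -2.686 F_tool [ 0.228 -0.263  0.096] M [0.066 0.064 0.02 ] q6 -1.875 w 0.056 g 0.0
t 21.0 pos [0.4797 0.1911 0.1782] yaw -2.687 F_tool [ 0.154 -0.143 -0.599] M [0.    0.054 0.017] q6 -1.875 w 0.056 g 0.0
1773 [0.01807295 0.05008729 0.05268887] [0.47533617 0.18976368 0.04078914]
```

View pics/fin.png

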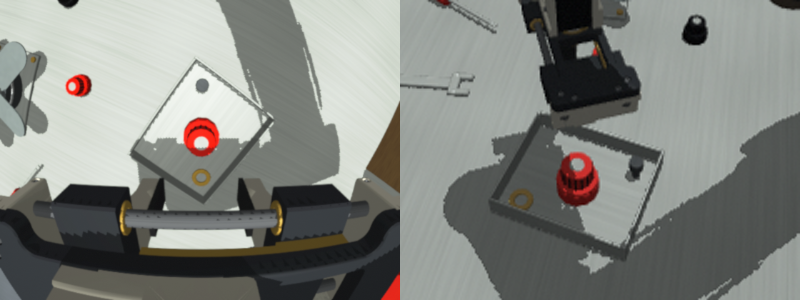

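The nut stands upright on the tray floor at (577,180), its top at 51 mm as expected, with the washer at (520,199) and the bolt at (635,167) still in place.

```bash
python3 -c "
from station import arm
print(arm.job_done())"
```

```text
the job is handed in; nothing more can be done
None
```

The red cap nut came off clockwise, turning easily and lifting freely. It now stands open side down on the tray floor with nothing else disturbed, and the job was handed in at about 21 s.

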